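Make up two gantry axis kits

ROBOT

A 6-joint arm with a two-finger parallel gripper is mounted at the origin on the work surface. World frame = base frame: x ahead of the robot, y to its left, z up, the work surface at z = 0. Lengths are in m, angles in rad, forces in N, time in s.
With the tool pointing down it reaches from about 0.225 to 0.875 m from the base axis. Payload 3.4 kg.
Tool frame: the origin (TCP) lies at the very end of the fingers, on their centre line; the grasp point (between the pads) lies 19 mm behind it; z points along the fingers, y is the line along which they close (so a half turn about z gives the same grasp; the last joint's range is limited). The gripper opens to 85 mm and grips with 20 to 120 N. Pads are 22 mm wide; open, the fingers measure 114 mm over their backs; the gripper's body (76 mm by 85 mm) begins 54 mm behind the grasp point. The pads swing forward as they close: fully open they stand 13 mm farther back than shut.
Start: joints at [-1.323, 0.276, 1.505, -0, 1.361, -0.121], TCP at [0.207, -0.536, 0.205] pointing down, gripper open.
Joint ranges: [-2.89, 2.89], [-0.75, 2.08], [0.22, 2.7], [-1.18, 4.32], [0.11, 2.71], [-2.7, 2.7]. Speed limits (rad/s): [2.57, 2.57, 3.14, 3.14, 3.14, 3.14].

INTERFACE

Orientations are given as a unit quaternion [w, x, y, z].
In Python, from rig import manip gives the robot as it stands. The module is installed in compiled form; this text tells all that it offers.
- The arm moves only by the tool play_rows, never from a script. Its argument "motion" is a list of rows, each a list of 5 numbers: the shift along the tool's x, y, z in units of 40 mm (1.0 is 40 mm), then the turn about the tool's z in units of 10 degrees (1.0 is 10 degrees), then the finger opening in mm, from 0 to 85.4. A call has 1 to 5 rows; each row is the pose to reach, as a shift and turn from the pose commanded when the call began, along the tool's axes at that moment; what a row does not reach only later rows make up. A row lasts 1/8 s, in which the tool goes at most 62.5 mm and 10.7 degrees, less where a joint would pass 70% of its speed; a pose out of reach is approached as far as the arm can. A call with a gripper value outside its range is refused whole. The fingers move at their own pace and stop on an object; "newtons" is the grip in N (left out, the last holds). Time passes only in rows, so rows that repeat a pose let the fingers close. It gives the time, the measured TCP pose, the force, the opening and the grip force at its end, in the units of the state.
- manip.get_state(): the state, without advancing time (a new reading comes with each control period).
- manip.get_image(name): name is "side" or "top" or "wrist"; returns a dict with "img" (420x560x3 uint8, red, green, blue), "range_z" (420x560 float32, m along the optical axis (not along the pixel's ray), 0 where there is no reading), "fx", "fy", "cx", "cy" (pixels), "D" ([k1, k2, p1, p2, k3] as OpenCV has them; the pictures are not rectified), "R" (3x3) and "t" (3): a world point X has camera coordinates R X + t. Camera axes: x right, y down, z forward; pixel columns grow to the right and rows downward; lengths in m; the calibration is good to about 2 mm. A picture is of the moment at which its call begins.
- manip.sign_off(): hands the job in; it is judged then, once.
The state is a dict: "clock": time; "qpos": joint angles; "qd": joint speeds; "effort": joint torques, N m; "position": TCP position; "ee_rot": TCP orientation; "contact_force": force on the tool from outside, world axes, zero at the start; "moment": the same for the moment, N m; "width": finger opening in m; "gripper_force": force on a finger pad.
Only numpy, scipy, OpenCV 4.12 (cv2) and the standard library are available. Lean on these libraries where they do the work, as an engineer would, in place of code of your own. Each camera call takes 0.05 s, during which the arm holds its last target. There are 200 camera calls.

TASK

Make up the two kits for the gantry: into the blue tray the silver bracket, the motor and the white nut, into the orange tray the black bracket and the brass nut, each standing upright (brackets foot down) and centred on the white patch of its own shape, the brackets lengthwise along theirs. The silver bracket lies across the black one: lift it straight off without dragging the black one along. Leave the red coupling, the mouse and the glass dish where they are.

Things in the scene. Friction and masses are not known exactly. Their poses are not given: they have to be found in the camera images.
- silver_bracket: Bare aluminium angle bracket, 80 g, lying flat across the black one at the start. Foot 70 x 40 x 6 mm (x, y, z); at its -x end an upright web, 8 mm thick (x -35 to -27 mm), 40 mm wide in y, top 40 mm above the underside: pinch it there. Origin: centre of the foot's underside; x along the foot, away from the web; z up. For the blue tray.
- black_bracket: Black angle bracket, 120 g, on the bench under the silver one. Foot 90 x 50 x 6 mm; at its -x end an upright web 8 mm thick (x -45 to -37), 50 wide in y, top 40 mm up. Origin and axes as the silver's. At the start the silver origin is 15 mm to +x, 8 to +y, 6 up in this frame, its x along this y (within 5 deg); both webs stand free. For the orange tray.
- motor: Small stepper motor, 210 to 340 g, standing on the bench: square body 42 x 42 mm, 38 mm high, black between two aluminium end caps, a boss of 22 mm diameter and 2 mm height on top and a 5 mm shaft up to 56 mm. Origin: centre of the underside; x and y square to its sides; z up along the shaft. For the blue tray.
- white_nut: White plastic flanged lead-screw nut, 40 g, standing on its flange: flange 36 mm diameter, 8 mm high; above it a round body 24 mm diameter up to 38 mm; dark bore on top. Origin: centre of the underside; z up. It belongs in the blue tray.
- brass_nut: Brass flanged lead-screw nut, 90 to 130 g, of the same shape and size as the white one. Origin: centre of the underside; z up. It belongs in the orange tray.
- blue_tray: Blue kit tray, fixed, outside 170 x 160 mm (x, y), floor 4 mm thick, walls 4 mm thick, 12 mm high. Origin: centre of underside; z up. White patches on the floor, centres in its frame: bracket rectangle 44 x 74 mm at x -40, y 0 (bracket lies along tray y, either way round); motor square 46 mm at x 45, y 37; nut disc 40 mm at x 45, y -37. Each thing's origin goes over its patch's centre.
- orange_tray: Orange kit tray, fixed, outside 170 x 160 mm (x, y), floor 4 mm thick, walls 4 mm thick, 12 mm high. Origin: centre of underside; z up. White patches on the floor, centres in its frame: bracket rectangle 54 x 94 mm at x -40, y 0 (bracket lies along tray y, either way round); nut disc 40 mm at x 45, y 0. Each thing's origin goes over its patch's centre.
- coupling: Spare red shaft coupling, upright cylinder 25 mm diameter, 22 mm high, beyond the stock. In neither kit: leave it. Origin: centre of the underside.
- mouse: Black computer mouse, 100 x 60 x 34 mm, on the bench beyond the trays. Leave it. Origin: centre of the underside.
- dish: Round pale glass culture dish with its lid, one piece, 90 mm diameter, 26 mm high, on the bench beyond the trays. Leave it. Origin: centre of the underside.

How it is judged:
On the way:
1. the silver bracket has been lifted clear of the pile (50 mm up) with the black bracket still within 10 mm of where it lay (height (world z) of silver_bracket above 0.05 m and distance of black_bracket from where it was at the start of the episode below 0.01 m), for 0.1 s.
At the end, for the whole second after the job is handed in: Silver bracket, motor, white nut in the blue tray, black bracket, brass nut in the orange: each within 12 mm (tray x and y) of its patch centre, on the floor (origin under 8 mm above the tray's underside), upright within 0.12 rad, at rest; brackets within 0.2 rad of the tray's y, either way round (x of silver_bracket in the frame of blue_tray between -0.052 and -0.028 m and y of silver_bracket in the frame of blue_tray between -0.012 and 0.012 m and z of silver_bracket in the frame of blue_tray between 0.001 and 0.008 m and angle between each of silver_bracket, motor, white_nut, black_bracket, brass_nut's own z axis and vertical below 0.12 rad and linear speed of each of silver_bracket, motor, white_nut, black_bracket, brass_nut below 0.02 m/s and angle between the x axis of silver_bracket and the y axis of blue_tray, either way round below 0.2 rad and x of motor in the frame of blue_tray between 0.033 and 0.057 m and y of motor in the frame of blue_tray between 0.025 and 0.049 m and z of motor in the frame of blue_tray between 0.001 and 0.008 m and x of white_nut in the frame of blue_tray between 0.033 and 0.057 m and y of white_nut in the frame of blue_tray between -0.049 and -0.025 m and z of white_nut in the frame of blue_tray between 0.001 and 0.008 m and x of black_bracket in the frame of orange_tray between -0.052 and -0.028 m and y of black_bracket in the frame of orange_tray between -0.012 and 0.012 m and z of black_bracket in the frame of orange_tray between 0.001 and 0.008 m and angle between the x axis of black_bracket and the y axis of orange_tray, either way round below 0.2 rad and x of brass_nut in the frame of orange_tray between 0.033 and 0.057 m and y of brass_nut in the frame of orange_tray between -0.012 and 0.012 m and z of brass_nut in the frame of orange_tray between 0.001 and 0.008 m); the robot touches nothing.
It fails at once if the coupling is shifted by more than 20 mm or tipped (distance of coupling from where it was at the start of the episode above 0.02 m or angle between coupling's own z axis and vertical above 0.4 rad).
It fails at once if the mouse is shifted by more than 20 mm or tipped (distance of mouse from where it was at the start of the episode above 0.02 m or angle between mouse's own z axis and vertical above 0.4 rad).
It fails at once if the dish is shifted by more than 20 mm or tipped (distance of dish from where it was at the start of the episode above 0.02 m or angle between dish's own z axis and vertical above 0.4 rad).
It also fails if it takes over 122 s, if anything falls off the work surface, if the arm or the gripper's body presses on something with over 40 N, if the wrist force passes 120 N, or if a joint passes its speed limit or range.

## Working session

There is one attempt and no reset: what is moved stays moved. The work goes in short steps, Python scripts to look and compute and a tool call to move; the robot and the scene stay as the last step left them, time stands still between calls to the robot, and variables do not carry over. Pictures are saved under pics/ and viewed, at most 17 in all, crops included, and the job is handed in when it is done.

Besides the shell and the picture viewer there is one more tool, called after "Call:" as a command line: name --pt "numbers of a row" for each row, then --argument value for the rest. play_rows: Moves the arm, as the interface text tells. Its arguments: {"type":"object","properties":{"motion":{"type":"array","items":{"type":"array","items":{"type":"number"}}},"newtons":{"type":"number"}},"required":["motion"]}

```bash
mkdir -p pics; cat > h.py <<'E'
import numpy as np, cv2
from rig import manip
def grab(n,save=None):
    d=manip.get_image(n)
    if save: cv2.imwrite(f'pics/{save}.png',cv2.cvtColor(d['img'],cv2.COLOR_RGB2BGR))
    d['K']=np.array([[d['fx'],0,d['cx']],[0,d['fy'],d['cy']],[0,0,1.]]); return d
def ray(d,uv):
    uv=np.array(uv,float).reshape(-1,1,2)
    p=cv2.undistortPoints(uv,d['K'],np.array(d['D'],float)).reshape(-1,2)
    R=np.array(d['R']);t=np.array(d['t'])
    return -R.T@t, np.c_[p,np.ones(len(p))]@R
def onz(d,uv,z):
    o,r=ray(d,uv); return o+r*((z-o[2])/r[:,2])[:,None]
def pts(d):
    h,w=d['range_z'].shape; v,u=np.mgrid[:h,:w]
    o,r=ray(d,np.c_[u.ravel(),v.ravel()])
    P=o+r*d['range_z'].ravel()[:,None]; P[d['range_z'].ravel()==0]=np.nan
    return P.reshape(h,w,3)
E
python3 - <<'E'
from h import *
for n in('top','side'):
    d=grab(n,n+'0'); print(n,-np.array(d['R']).T@d['t'],d['fx'],d['D'])
s=manip.get_state();print(s)
E
```

```text
top [ 0.49346696 -0.0069231   0.82682912] 394.0588891910183 [0.01919355 0.         0.         0.         0.        ]
side [0.08500484 0.48010514 0.83176648] 499.79369667612957 [0.04935106 0.         0.         0.         0.        ]
{'clock': 0.1, 'qpos': array([-1.32300835e+00,  2.76508682e-01,  1.50602274e+00,  1.49951821e-05,
        1.36068580e+00, -1.20994339e-01]), 'qd': array([ 6.19489357e-05, -1.70471303e-03, -3.62869083e-03,  1.60181203e-03,
       -9.87300463e-04,  3.45697811e-04]), 'effort': array([ 1.13449671e-03, -4.17699373e+01, -2.46404457e+01, -1.21904045e-04,
        5.84469584e-03,  1.40974993e-05]), 'position': array([ 0.20715147, -0.53583429,  0.20403294]), 'ee_rot': array([-8.11116013e-04,  9.83048026e-01,  1.83346444e-01, -4.41449901e-05]), 'contact_force': array([1.03981456, 0.25064049, 0.62112505]), 'moment': array([-0.0308466 ,  0.04672228, -0.02667494]), 'gripper_force': 0.0, 'width': 0.08543029201274274}
```

View pics/top0.png

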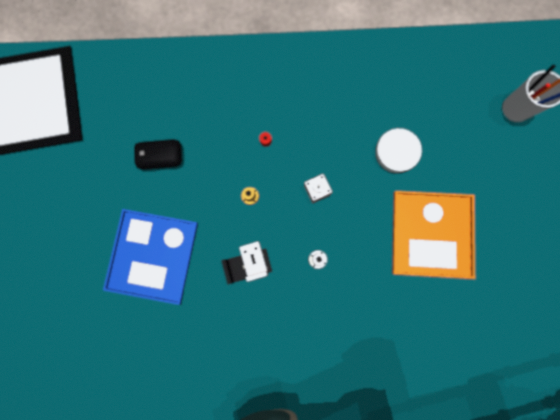

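View pics/side0.png

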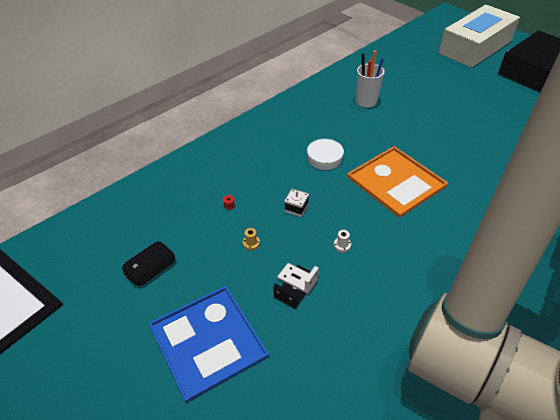

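The top view shows the blue tray (151,257), orange tray (434,235), brackets (250,263), motor (318,187), white nut (318,259), brass nut (250,195) and coupling (265,138). The mouse and dish are beyond. The side view agrees with this.

```bash
cat > meas.py <<'E'
from h import *
d=grab('top'); P=pts(d); im=d['img']; hsv=cv2.cvtColor(im,cv2.COLOR_RGB2HSV)
H,S,V=[hsv[...,i].astype(int) for i in range(3)]
def comps(m,a=25):
    n,l,s,c=cv2.connectedComponentsWithStats(m.astype(np.uint8)); return [(l==i,c[i],s[i]) for i in range(1,n) if s[i,4]>=a]
def show(name,m,z,a=25):
    for k,c,s in comps(m,a):
        cn,_=cv2.findContours(k.astype(np.uint8),cv2.RETR_EXTERNAL,cv2.CHAIN_APPROX_NONE)
        q=onz(d,cn[0].reshape(-1,2)+0.0,z)[:,:2]; r=cv2.minAreaRect((q*1000).astype(np.float32))
        print(name,c.round(1),s[4],'rect mm',np.round(r[0],1),np.round(r[1],1),round(r[2],1),'zmed',np.round(np.nanmedian(P[k][:,2]),4))
roi=np.zeros_like(H,bool); roi[120:310,90:490]=1
show('blue',(H>105)&(H<125)&(S>120)&(V>90)&roi,.012,500)
show('orange',(H>8)&(H<22)&(S>150)&(V>150)&roi,.012,500)
show('brass',(H>12)&(H<30)&(S>80)&(V>90)&roi,.008,25)
show('red',((H<6)|(H>174))&(S>120)&roi,.022,20)
bt=roi&(np.arange(560)[None]<200); ot=roi&(np.arange(560)[None]>385)
w=(S<60)&(V>150)
show('patchB',w&bt,.004); show('patchO',w&ot,.004)
show('stock',w&roi&~bt&~ot,.006)
E
python3 - <<'E'
exec(open('meas.py').read())
cv2.imwrite('pics/c1.png',cv2.cvtColor(cv2.resize(im[165:295,210:350],None,fx=5.5,fy=4.5*1.0,interpolation=cv2.INTER_CUBIC) if 0 else cv2.resize(im[170:290,210:350],None,fx=5,fy=5,interpolation=cv2.INTER_CUBIC),cv2.COLOR_RGB2BGR))
E
```

```text
blue [151.  257.2] 4669 rect mm [510.7 279.9] [161.6 169.5] 78.1 zmed 0.0065
orange [434.  230.4] 4826 rect mm [ 538.7 -301.6] [160.7 169.1] 85.2 zmed 0.0065
brass [249.6 195.6] 223 rect mm [629.6  73.4] [36.  34.2] 88.1 zmed 0.0232
brass [434.1 230.9] 5265 rect mm [ 539.  -303.3] [164.7 173.2] 85.3 zmed 0.0064
red [265.1 138.4] 124 rect mm [749.6  36.4] [26.2 24.1] 42.5 zmed 0.0241
patchB [139.  231.2] 475 rect mm [562.9 308.1] [45.7 46.2] 77.2 zmed 0.0067
patchB [173.2 237.4] 279 rect mm [547.2 236. ] [38.3 35.6] 88.3 zmed 0.0066
patchB [147.  274.8] 764 rect mm [471.7 289.6] [74. 44.] 78.2 zmed 0.0066
patchO [401.9 149.4] 1307 rect mm [ 720.7 -256.2] [73.6 92.2] 86.5 zmed 0.0281
patchO [432.6 212.1] 295 rect mm [ 584.3 -306.5] [39.1 37.7] 88.2 zmed 0.0064
patchO [432.2 253.6] 1249 rect mm [ 498.8 -299.4] [94.7 54.3] 85.3 zmed 0.0064
stock [381.8 148.6] 213 rect mm [ 722.4 -208.5] [16.9 69.9] 86.5 zmed 0.0275
stock [318.  186.7] 454 rect mm [645.3 -71.4] [45.6 45.4] 23.7 zmed 0.0405
stock [253.2 261. ] 722 rect mm [493.8  69.7] [74.  46.1] 14.1 zmed 0.0143
stock [317.5 259. ] 244 rect mm [494.  -64.5] [35.  36.8] 87.8 zmed 0.0114
```

View pics/c1.png

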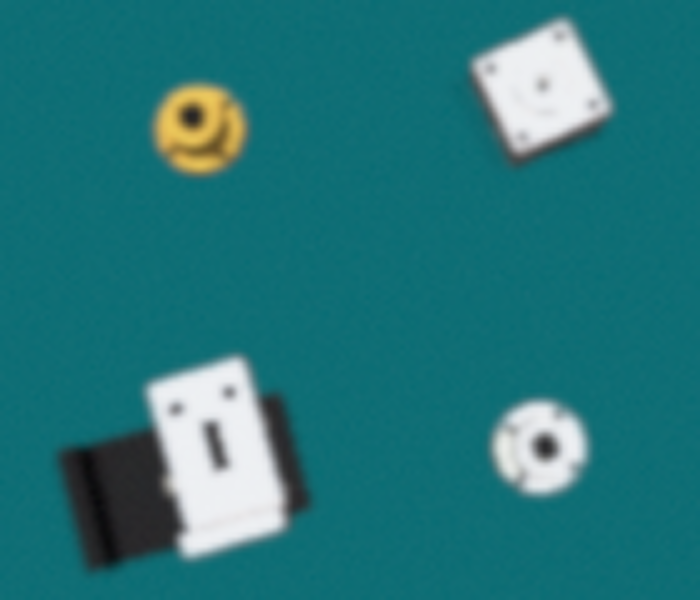

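The crop shows the silver web strip at crop (235,535), the lower-x end. The black web is at crop (85,510), the +y end. The motor, nuts and patch spacings match the sizes given. Next I measure the web tops and the stock tops.

```bash
cat > go.py <<'E'
from h import *
def go(x,y,z,close_deg,quiet=0):
    """target TCP (mm) and world angle of closing line -> shift/turn in row units"""
    s=manip.get_state(); w,a,b,c=s['ee_rot']
    R=np.array([[1-2*(b*b+c*c),2*(a*b-w*c),2*(a*c+w*b)],[2*(a*b+w*c),1-2*(a*a+c*c),2*(b*c-w*a)],[2*(a*c-w*b),2*(b*c+w*a),1-2*(a*a+b*b)]])
    cur=np.degrees(np.arctan2(R[1,1],R[0,1])); t=-(close_deg-cur); opts=[(t+90)%180-90]; opts.append(opts[0]-180*np.sign(opts[0]))
    d=np.array([x,y,z])-s['position']*1000
    print('t',round(s['clock'],2),'pos',np.round(s['position']*1000,1),'closeang',round(cur,1),'q6',round(s['qpos'][5],2),'F',np.round(s['contact_force'],1),'w',round(s['width']*1000,1))
    print('  shift',np.round(R.T@d/40,3),'turns(10deg)',[round(o/10,2) for o in opts],'q6 shifts',np.round(np.radians(opts),2))
E
python3 - <<'E'
from h import *
from go import go
d=grab('top');P=pts(d);im=d['img'].astype(int)
sub=np.zeros(P.shape[:2],bool);sub[225:300,215:290]=1
z=P[...,2]
for nm,m in(('silverweb',sub&(z>.036)&(im.sum(2)>400)),('blackweb',sub&(z>.028)&(im.sum(2)<200))):
    q=P[m][:,:2]*1000; r=cv2.minAreaRect(q.astype(np.float32)); print(nm,m.sum(),np.median(P[m][:,2]).round(4),np.round(r[0],1),np.round(r[1],1),round(r[2],1))
# foot far corners of silver & others by ray: (crop px /5 + origin)
c=lambda u,v:(u/5+210-.4,v/5+170-.4)
print('silver far foot corners z12',onz(d,[c(149,384),c(243,355)],.012).round(4)[:,:2]*1000)
print('silver web outer top corners z46',onz(d,[c(183,558),c(287,525)],.046).round(4)[:,:2]*1000)
print('black web outer top corners z40',onz(d,[c(60,452),c(87,572)],.040).round(4)[:,:2]*1000)
print('black far foot corners z6',onz(d,[c(283,394),c(309,506)],.006).round(4)[:,:2]*1000)
print('motor top corners z38',onz(d,[c(472,62),c(566,18),c(611,112),c(518,155)],.038).round(4)[:,:2]*1000)
print('bores z38 white,brass',onz(d,[c(545,447),c(192,117)],.038).round(4)[:,:2]*1000)
for n,(u,v) in dict(white=(318,259),brass=(250,195)).items():
    s2=np.zeros_like(sub);s2[v-12:v+12,u-12:u+12]=1;m=s2&(z>.036);print(n,m.sum(),P[m].mean(0).round(4))
E
```

```text
silverweb 88 0.0485 [464.9  60.1] [ 7.9 39.8] 15.1
blackweb 129 0.0418 [475.1 120. ] [49.   8.9] 15.7
silver far foot corners z12 [[524.2  95.7]
 [535.   56.6]]
silver web outer top corners z46 [[454.8  79. ]
 [466.4  38.1]]
black web outer top corners z40 [[497.3 128. ]
 [450.1 117.7]]
black far foot corners z6 [[518.7  40.8]
 [472.5  31.1]]
motor top corners z38 [[649.8 -41.2]
 [666.8 -80.1]
 [627.4 -96.6]
 [611.  -58.4]]
bores z38 white,brass [[493.9 -64.4]
 [630.8  73.3]]
white 113 [ 0.4941 -0.0635  0.0401]
brass 108 [0.6303 0.0738 0.0404]
```

```bash
python3 -c "
from go import go
go(465,60,120,14.5)"
```

```text
t 0.2 pos [ 207.2 -536.   204.3] closeang -68.9 q6 -0.12 F [0.6 1.  0.1] w 85.5
  shift [ 11.383 -11.572   2.121] turns(10deg) [np.float64(-8.34), np.float64(9.66)] q6 shifts [-1.46  1.69]
```

Call:
play_rows --pt "11.38 -11.57 2.12 -8.34 30" --pt "11.38 -11.57 2.12 -8.34 30" --pt "11.38 -11.57 2.12 -8.34 30" --pt "11.38 -11.57 2.12 -8.34 30" --pt "11.38 -11.57 2.12 -8.34 30" --newtons 50

```text
clock: 0.82
position: [0.3308, -0.2502, 0.1641]
ee_rot: [0.0, 0.793, 0.61, 0.0]
contact_force: [1.2, -1.1, 0.3]
width: 0.0301
gripper_force: 0.0
```

```bash
python3 -c "
from go import go
go(465,60,120,14.5)"
```

```text
t 0.82 pos [ 330.8 -250.2  164.1] closeang -14.8 q6 -0.56 F [ 1.2 -1.1  0.3] w 30.1
  shift [8.356 1.254 1.104] turns(10deg) [np.float64(-2.93), np.float64(15.07)] q6 shifts [-0.51  2.63]
```

Call:
play_rows --pt "8.36 1.25 1.1 -2.93 30" --pt "8.36 1.25 1.1 -2.93 30" --pt "8.36 1.25 1.1 -2.93 30" --pt "8.36 1.25 1.1 -2.93 30" --pt "8.36 1.25 1.1 -2.93 30"

```text
clock: 1.45
position: [0.4554, 0.0338, 0.1239]
ee_rot: [0.001, 0.615, 0.789, 0.0]
contact_force: [1.4, -0.5, 0.1]
width: 0.0304
gripper_force: 0.0
```

```bash
python3 -c "
from go import go
go(465,60,80,14.5)"
```

```text
t 1.45 pos [455.4  33.8 123.9] closeang 14.2 q6 -0.33 F [ 1.4 -0.5  0.1] w 30.4
  shift [0.576 0.393 1.098] turns(10deg) [np.float64(-0.03), np.float64(17.97)] q6 shifts [-0.01  3.14]
```

Call:
play_rows --pt "0.58 0.39 1.1 -0.03 30" --pt "0.58 0.39 1.1 -0.03 30" --pt "0.58 0.39 1.1 -0.03 30"

```text
clock: 1.82
position: [0.4642, 0.0575, 0.0805]
ee_rot: [0.0, 0.613, 0.79, -0.0]
contact_force: [0.9, 0.1, -0.1]
width: 0.0299
gripper_force: 0.0
```

```bash
python3 -c "
from go import *
go(465,60,20,14.5)
d=grab('wrist','w1');print(-d['R'].T@d['t'],d['fx'])
P=pts(d);print(np.nanmin(P[...,2]),np.nanmax(P[...,2]))
"
```

```text
t 1.82 pos [464.2  57.5  80.5] closeang 14.5 q6 -0.28 F [ 0.9  0.1 -0.1] w 29.9
  shift [0.056 0.036 1.512] turns(10deg) [np.float64(-0.0), np.float64(18.0)] q6 shifts [-0.    3.14]
[0.44466396 0.13327186 0.24911064] 352.87320579794425
-0.003449885053013718 0.20040959125256327
```

View pics/w1.png

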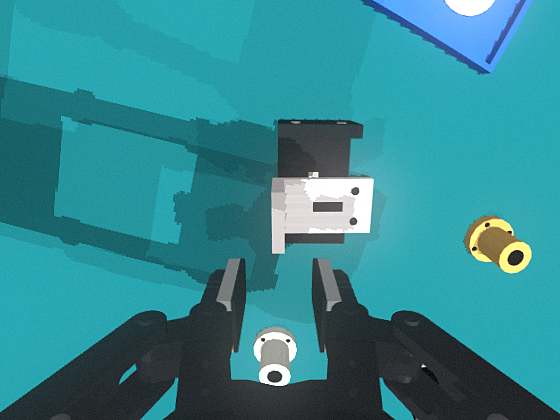

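The wrist view shows the silver web strip at column ~278, centred between the fingers (240 and 318), so I descend.

Call:
play_rows --pt "0.03 0.02 1.0 0 30" --pt "0.03 0.02 1.5 0 30" --pt "0.03 0.02 1.5 0 30" --pt "0.03 0.02 1.5 0 0" --pt "0.03 0.02 1.5 0 0"

```text
clock: 2.5
position: [0.4658, 0.0591, 0.0214]
ee_rot: [0.001, 0.613, 0.79, 0.001]
contact_force: [0.2, 0.1, 0.6]
width: -0.0005
gripper_force: 0.0
```

Call:
play_rows --pt "0 0 0 0 0" --pt "0 0 0 0 0" --pt "0 0 0 0 0"

```text
clock: 2.88
position: [0.4646, 0.0596, 0.0201]
ee_rot: [0.0, 0.613, 0.79, 0.0]
contact_force: [0.8, -0.6, 0.1]
width: 0.0
gripper_force: 0.0
```

Call:
play_rows --pt "0 0 -0.4 0 0" --pt "0 0 -1 0 0" --pt "0 0 -1.8 0 0" --pt "0 0 -2.2 0 0" --pt "0 0 -2.2 0 0"

```text
clock: 3.5
position: [0.4656, 0.0596, 0.1091]
ee_rot: [0.001, 0.613, 0.79, 0.001]
contact_force: [-0.3, 0.1, -1.0]
width: -0.0
gripper_force: 0.0
```

```bash
python3 -c "
from go import *
d=grab('top','t2');grab('wrist','w2')
# bracket patch blue 471.7,289.6 yaw 78; web = -31 along it
a=np.radians(78);go(471.7-31*np.cos(a),289.6-31*np.sin(a),90,78)
P=pts(d);im=d['img'].astype(int);sub=np.zeros(P.shape[:2],bool);sub[225:300,215:290]=1
m=sub&(P[...,2]>.03)&(P[...,2]<.045)&(im.sum(2)<200);q=P[m][:,:2]*1000;r=cv2.minAreaRect(q.astype(np.float32));print('bweb',m.sum(),r)
"
```

```text
t 3.6 pos [464.1  59.6 107.4] closeang 14.5 q6 -0.27 F [ 0.2 -0.5  0. ] w -0.1
  shift [4.827 1.275 0.435] turns(10deg) [np.float64(-6.35), np.float64(11.65)] q6 shifts [-1.11  2.03]
bweb 0 ((0.0, 0.0), (0.0, 0.0), 0.0)
```

View pics/w2.png

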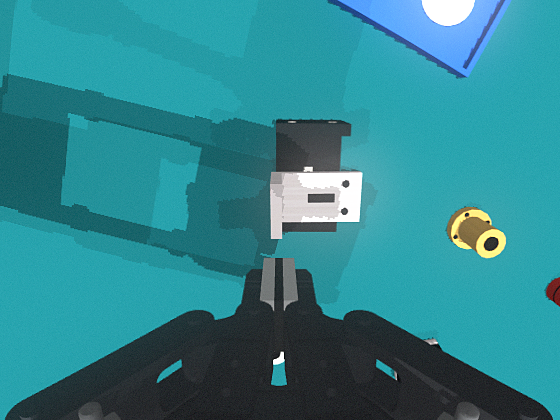

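The fingers closed on nothing. The brackets look undisturbed, with the silver web at (277,205) in the wrist view. I'll check the top camera against the wrist camera.

```bash
python3 -c "
from go import *
dw=grab('wrist');dt=grab('top');ds=grab('side')
for n,d in(('w',dw),('t',dt),('s',ds)):
    s=manip.get_state();p=s['position']
    X=np.array([p,p+[0,0,.02],[.465,.060,.046],[.630,.0735,.038],[.494,-.064,.038]])
    uv,_=cv2.projectPoints(X,cv2.Rodrigues(d['R'])[0],d['t'],d['K'],d['D']);print(n,uv.reshape(-1,2).round(0).tolist())
P=pts(dw);
for nm,(u,v) in dict(web=(277,190),web2=(277,215),foot=(330,180),brass=(490,243),bench=(400,300),finger=(279,265),bweb=(300,123)).items(): print(nm,P[v,u].round(4), dw['range_z'][v,u])
P=pts(ds)
cv2.imwrite('pics/s3.png',cv2.cvtColor(cv2.resize(ds['img'][170:320,200:400],None,fx=4,fy=4),cv2.COLOR_RGB2BGR))
"
```

```text
w [[278.0, 250.0], [278.0, 268.0], [280.0, 213.0], [494.0, 244.0], [277.0, 354.0]]
t [[253.0, 278.0], [252.0, 278.0], [256.0, 276.0], [248.0, 193.0], [318.0, 259.0]]
s [[312.0, 253.0], [312.0, 247.0], [310.0, 273.0], [249.0, 232.0], [342.0, 233.0]]
web [0.4587 0.0754 0.0465] 0.23739351
web2 [0.4632 0.0578 0.0455] 0.24388635
foot [0.4984 0.0842 0.0117] 0.27090368
brass [0.6266 0.0735 0.0375] 0.25910947
bench [ 5.963e-01 -9.300e-03 -3.000e-04] 0.31736356
finger [0.4615 0.0702 0.1449] 0.14546251
bweb [0.4625 0.1215 0.0392] 0.2309693
```

View pics/s3.png

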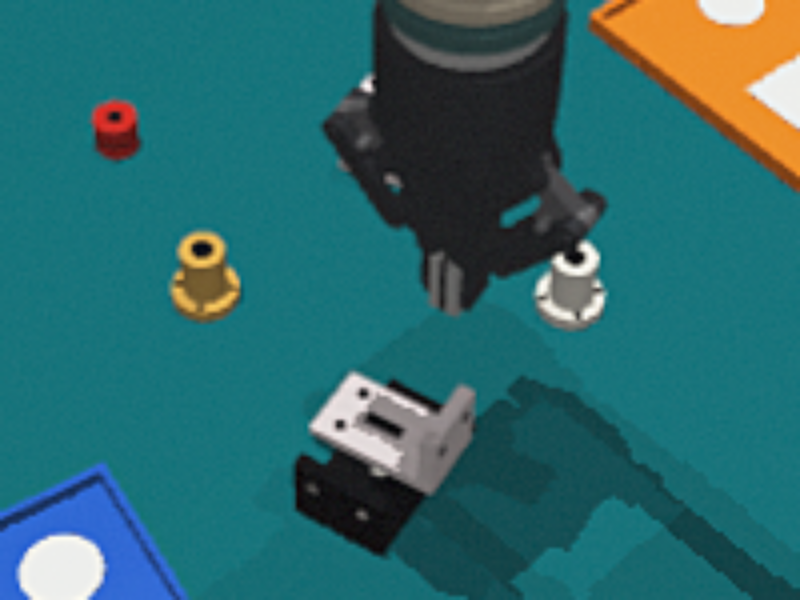

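The side view shows both brackets in place and the webs standing free at crop (450,430). The visible fingertip at crop (452,312) is above where the TCP projects, so I measure the real tip height from depth.

```bash
python3 -c "
from go import *
p=manip.get_state()['position'];print(p)
for n in('wrist','side','top'):
    d=grab(n);P=pts(d)
    m=(np.hypot(P[...,0]-p[0],P[...,1]-p[1])<.03)&(P[...,2]>.06)&(P[...,2]<.19)
    q=P[m];print(n,m.sum());
    if m.sum():
        o=np.argsort(q[:,2])[:8];print(q[o].round(3).tolist(), np.percentile(q[:,2],[1,5,10]))
    if n=='wrist': print(P[250:300:4,270].round(3).tolist())
"
```

```text
[0.46378187 0.05956069 0.10694849]
wrist 9552
[[0.467, 0.071, 0.136], [0.456, 0.068, 0.136], [0.462, 0.07, 0.136], [0.463, 0.07, 0.137], [0.458, 0.069, 0.137], [0.459, 0.069, 0.137], [0.467, 0.071, 0.137], [0.461, 0.07, 0.137]] [0.13980334 0.1457768  0.15167741]
[[0.469, 0.01, -0.0], [0.47, 0.006, -0.001], [0.457, 0.069, 0.138], [0.458, 0.069, 0.141], [0.458, 0.069, 0.145], [0.458, 0.069, 0.148], [0.458, 0.07, 0.153], [0.458, 0.069, 0.155], [0.458, 0.069, 0.157], [0.458, 0.069, 0.161], [0.458, 0.069, 0.164], [0.458, 0.069, 0.167], [0.458, 0.069, 0.169]]
side 411
[[0.456, 0.064, 0.132], [0.456, 0.062, 0.135], [0.455, 0.065, 0.135], [0.46, 0.068, 0.137], [0.457, 0.068, 0.137], [0.463, 0.069, 0.137], [0.461, 0.07, 0.137], [0.465, 0.071, 0.138]] [0.13673791 0.14176725 0.14484637]
top 0
```

Side and wrist cameras agree that the real fingertips are ~29 mm above the reported TCP (0.136 m against 0.107 m). This explains the miss: the tips stopped at z≈49, above the 46 mm web. I'll aim 29 mm lower in reported z, in stages.

Call:
play_rows --pt "0 0 0.6 0 30" --pt "0.02 0.03 1.2 0 30" --pt "0.02 0.03 1.6 0 30" --pt "0.02 0.03 2.0 0 30" --pt "0.02 0.03 2.2 0 30"

```text
clock: 4.53
position: [0.465, 0.0606, 0.019]
ee_rot: [-0.001, 0.613, 0.79, -0.001]
contact_force: [-1.3, -0.3, -0.4]
width: 0.03
gripper_force: 0.0
```

Call:
play_rows --pt "0 0 0.25 0 30" --pt "0 0 0.45 0 30" --pt "0 0 0.45 0 30"

```text
clock: 4.9
position: [0.4652, 0.0606, 0.0015]
ee_rot: [-0.0, 0.613, 0.79, -0.0]
contact_force: [-0.4, -0.5, 0.0]
width: 0.0298
gripper_force: 0.0
```

```bash
python3 -c "
from go import *
go(465,60,-8,14.5)
d=grab('side');P=pts(d);grab('wrist','w4')
p=manip.get_state()['position']
uv,_=cv2.projectPoints(np.array([p+[0,0,.029]]),cv2.Rodrigues(d['R'])[0],d['t'],d['K'],d['D']);print(uv)
cv2.imwrite('pics/s4.png',cv2.cvtColor(cv2.resize(d['img'][220:320,240:380],None,fx=5,fy=5),cv2.COLOR_RGB2BGR))
"
```

```text
t 4.9 pos [465.2  60.6   1.5] closeang 14.4 q6 -0.27 F [-0.4 -0.5  0. ] w 29.8
  shift [-0.013 -0.007  0.238] turns(10deg) [np.float64(-0.01), np.float64(17.99)] q6 shifts [-0.    3.14]
[[[309.56909474 277.18645458]]]
```

View pics/s4.png

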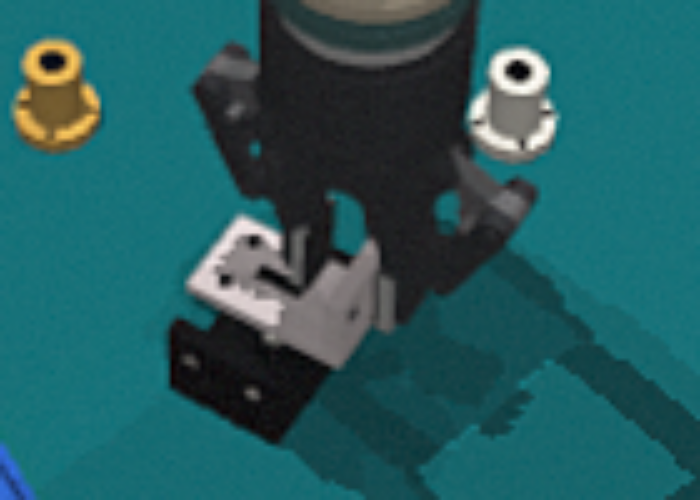

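The fingers straddle the web now (crop 300 and 385, web between them). I go 8 mm lower and close.

Call:
play_rows --pt "0 0 0.22 0 30" --pt "0 0 0.22 0 30" --pt "0 0 0.22 0 0" --pt "0 0 0.22 0 0" --pt "0 0 0.22 0 0" --newtons 50

```text
clock: 5.62
position: [0.4657, 0.0606, -0.0067]
ee_rot: [0.0, 0.613, 0.79, 0.0]
contact_force: [0.6, 0.7, 1.0]
width: 0.007
gripper_force: 48.9
```

Call:
play_rows --pt "0 0 0 0 0" --pt "0 0 -0.2 0 0" --pt "0 0 -0.6 0 0" --pt "0 0 -1.2 0 0" --pt "0 0 -2.0 0 0"

```text
clock: 6.25
position: [0.4648, 0.0606, 0.0738]
ee_rot: [-0.001, 0.613, 0.79, -0.0]
contact_force: [0.8, 0.3, -0.4]
width: 0.0073
gripper_force: 48.7
```

```bash
python3 -c "
from go import *
d=grab('wrist','w5');grab('side','s5')
a=np.radians(78);go(471.7-31*np.cos(a),289.6-31*np.sin(a),60,78)
"
```

```text
t 6.35 pos [468.4  60.6  76.4] closeang 14.4 q6 -0.27 F [ 0.8  0.4 -0.3] w 7.0
  shift [4.83  1.161 0.409] turns(10deg) [np.float64(-6.36), np.float64(11.64)] q6 shifts [-1.11  2.03]
```

View pics/w5.png

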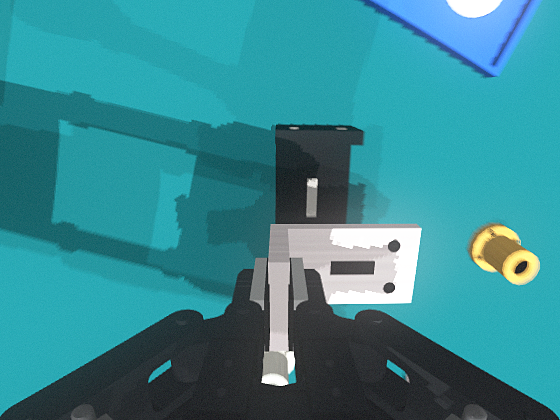

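Silver is held level with an opening of 7 mm at 49 N. The black bracket stayed put (275–350, 125–220). Carrying it to the blue tray.

Call:
play_rows --pt "4.83 1.16 0.4 -6.36 0" --pt "4.83 1.16 0.4 -6.36 0" --pt "4.83 1.16 0.4 -6.36 0" --pt "4.83 1.16 0.4 -6.36 0" --pt "4.83 1.16 0.4 -6.36 0"

```text
clock: 6.98
position: [0.4613, 0.2607, 0.056]
ee_rot: [-0.001, 0.185, 0.983, -0.0]
contact_force: [0.3, -0.0, -1.0]
width: 0.0069
gripper_force: 48.9
```

```bash
python3 -c "
from go import *
a=np.radians(78);go(471.7-31*np.cos(a),289.6-31*np.sin(a),20,78)
"
```

```text
t 6.97 pos [461.3 260.7  56. ] closeang 68.7 q6 -0.82 F [ 0.3 -0.  -1. ] w 6.9
  shift [-0.106  0.005  0.901] turns(10deg) [np.float64(-0.93), np.float64(17.07)] q6 shifts [-0.16  2.98]
```

Call:
play_rows --pt "-0.1 0 0.5 -0.93 0" --pt "-0.1 0 0.9 -0.93 0" --pt "-0.1 0 0.9 -0.93 0"

```text
clock: 7.35
position: [0.4643, 0.2571, 0.0194]
ee_rot: [-0.002, 0.109, 0.994, -0.001]
contact_force: [-0.1, -0.2, -0.7]
width: 0.007
gripper_force: 48.9
```

```bash
python3 -c "
from go import *
a=np.radians(78);go(471.7-31*np.cos(a),289.6-31*np.sin(a),-8,78)
d=grab('wrist','w6')
"
```

```text
t 7.35 pos [464.3 257.1  19.4] closeang 77.5 q6 -0.98 F [-0.1 -0.2 -0.7] w 7.0
  shift [-0.015  0.061  0.686] turns(10deg) [np.float64(-0.05), np.float64(17.95)] q6 shifts [-0.01  3.13]
```

View pics/w6.png

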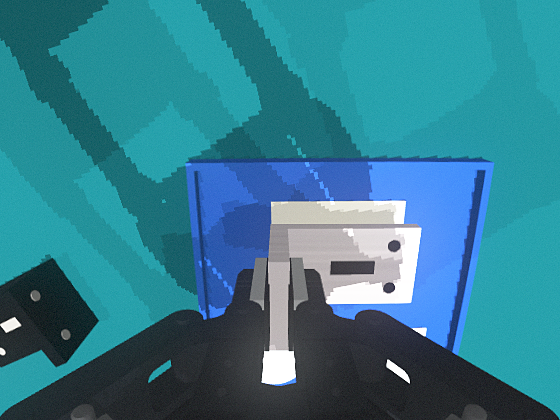

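The bracket hovers parallel over its patch (patch 270–405, bracket 270–420), and the offset fits parallax. I lower and release.

Call:
play_rows --pt "0 0.03 0.4 0 0" --pt "0 0.03 0.66 0 0" --pt "0 0.03 0.68 0 0" --pt "0 0.03 0.68 0 0"

```text
clock: 7.9
position: [0.4666, 0.259, -0.0057]
ee_rot: [0.0, 0.109, 0.994, 0.0]
contact_force: [0.2, -0.8, -0.4]
width: 0.0072
gripper_force: 48.9
```

Call:
play_rows --pt "0 0 0 0 26" --pt "0 0 0 0 26" --pt "0 0 -0.5 0 26" --pt "0 0 -1.5 0 26" --pt "0 0 -2.5 0 26"

```text
clock: 8.52
position: [0.4661, 0.2589, 0.0951]
ee_rot: [-0.0, 0.109, 0.994, -0.0]
contact_force: [-0.1, -0.2, -0.3]
width: 0.0259
gripper_force: 0.0
```

```bash
cat > chk.py <<'E'
from go import *
BT=(np.array([512.3,280.9]),-12.0); OT=(np.array([538.7,-302.8]),-4.7)
E
python3 - <<'E'
from go import *
go(474.7,119,70,-76)
d=grab('wrist','w7')
E
```

```text
t 8.53 pos [466.1 258.9  95.1] closeang 77.5 q6 -0.98 F [-0.1 -0.2 -0.3] w 25.9
  shift [-0.969 -3.367  0.627] turns(10deg) [np.float64(-2.65), np.float64(15.35)] q6 shifts [-0.46  2.68]
```

View pics/w7.png

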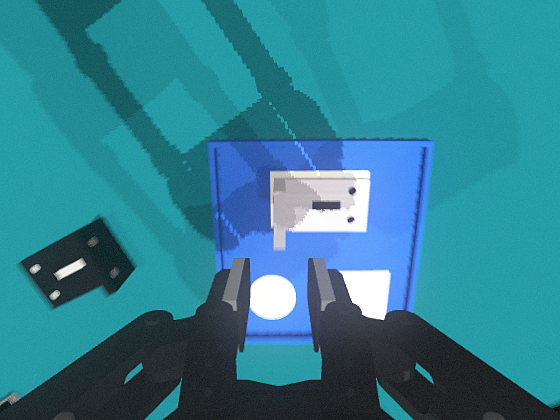

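The silver bracket stands on its patch, foot (272–370, 172–232) within the white. Re-measuring the black bracket before grasping.

```bash
cat > bw.py <<'E'
from go import *
d=grab('wrist');P=pts(d);im=d['img'].astype(int)
near=(np.hypot(P[...,0]-.4847,P[...,1]-.0794)<.08)&(im.max(2)<110)
for nm,lo,hi in(('web',.033,.046),('foot',.003,.010)):
    m=near&(P[...,2]>lo)&(P[...,2]<hi);q=P[m][:,:2]*1000
    if m.sum()>20: print(nm,m.sum(),cv2.minAreaRect(q.astype(np.float32)),np.median(P[m][:,2]))
E
python3 bw.py; python3 -c "
from go import go
go(474.7,119,50,-76)"
```

```text
web 1021 ((472.7114562988281, 119.97879028320312), (50.2840690612793, 10.502942085266113), 13.96835994720459) 0.03936990654400485
foot 3037 ((483.2726745605469, 79.91334533691406), (50.7144660949707, 92.57406616210938), 14.133416175842285) 0.005817488718927344
t 8.62 pos [469.7 260.4  98.7] closeang 77.5 q6 -0.98 F [ 0.7  0.9 -0.2] w 26.0
  shift [-0.878 -3.43   1.205] turns(10deg) [np.float64(-2.65), np.float64(15.35)] q6 shifts [-0.46  2.68]
```

Call:
play_rows --pt "-0.88 -3.42 0.4 -2.65 30" --pt "-0.88 -3.42 0.4 -2.65 30" --pt "-0.88 -3.42 0.4 -2.65 30" --pt "-0.88 -3.42 1.2 -2.65 30" --pt "-0.88 -3.42 1.2 -2.65 30"

```text
clock: 9.25
position: [0.4684, 0.117, 0.044]
ee_rot: [-0.003, -0.121, 0.993, 0.0]
contact_force: [-0.0, 0.2, 0.5]
width: 0.0301
gripper_force: 0.0
```

```bash
python3 bw.py; python3 -c "
from go import go
go(474,119.5,-12,-76)"
```

```text
web 1296 ((472.7998352050781, 119.91858673095703), (50.264522552490234, 7.832027435302734), 13.796850204467773) 0.039565517902016
foot 8685 ((483.09027099609375, 79.75908660888672), (51.213035583496094, 90.30349731445312), 13.701272010803223) 0.005621587415570145
t 9.3 pos [469.8 117.6  45.2] closeang 103.9 q6 -1.71 F [0.1 0.4 0.2] w 29.5
  shift [-0.118  0.021  1.429] turns(10deg) [np.float64(-0.01), np.float64(17.99)] q6 shifts [-0.    3.14]
```

Call:
play_rows --pt "-0.12 0.02 0.6 0 30" --pt "-0.12 0.02 1.2 0 30" --pt "-0.12 0.02 1.43 0 30" --pt "-0.12 0.02 1.43 0 0" --pt "-0.12 0.02 1.43 0 0"

```text
clock: 9.93
position: [0.4762, 0.1199, -0.0104]
ee_rot: [0.001, -0.122, 0.993, -0.0]
contact_force: [-0.2, 0.3, -0.6]
width: 0.0071
gripper_force: 50.1
```

Call:
play_rows --pt "0 0 0 0 0" --pt "0 0 -0.3 0 0" --pt "0 0 -1 0 0" --pt "0 0 -2 0 0" --pt "0 0 -3 0 0" --newtons 60

```text
clock: 10.55
position: [0.4753, 0.1196, 0.1108]
ee_rot: [0.0, -0.121, 0.993, -0.0]
contact_force: [0.7, 0.4, -1.6]
width: 0.0064
gripper_force: 61.3
```

```bash
python3 -c "
from go import *
a=np.radians(-94.7);go(498.8-41*np.cos(a),-299.4-41*np.sin(a),100,-94.7)
"
```

```text
t 10.55 pos [475.3 119.6 110.8] closeang 104.0 q6 -1.71 F [ 0.7  0.4 -1.6] w 6.4
  shift [ 1.629 -9.337  0.271] turns(10deg) [np.float64(1.87), np.float64(-16.13)] q6 shifts [ 0.33 -2.82]
```

Call:
play_rows --pt "1.63 -9.34 0 1.87 0" --pt "1.63 -9.34 0 1.87 0" --pt "1.63 -9.34 0 1.87 0" --pt "1.63 -9.34 0 1.87 0" --pt "1.63 -9.34 0 1.87 0"

```text
clock: 11.18
position: [0.4976, -0.1941, 0.11]
ee_rot: [0.001, 0.042, 0.999, -0.0]
contact_force: [0.9, 0.2, -0.8]
width: 0.0072
gripper_force: 61.4
```

```bash
python3 -c "
from go import *
a=np.radians(-94.7);go(498.8-41*np.cos(a),-299.4-41*np.sin(a),30,-94.7)
"
```

```text
t 11.18 pos [ 497.6 -194.1  110. ] closeang 85.2 q6 -1.99 F [ 0.9  0.2 -0.8] w 7.2
  shift [-0.245 -1.596  2.001] turns(10deg) [np.float64(-0.01), np.float64(17.99)] q6 shifts [-0.    3.14]
```

Call:
play_rows --pt "-0.24 -1.6 0 0 0" --pt "-0.24 -1.6 0.2 0 0" --pt "-0.24 -1.6 1.2 0 0" --pt "-0.24 -1.6 2.0 0 0" --pt "-0.24 -1.6 2.0 0 0"

```text
clock: 11.8
position: [0.4995, -0.2542, 0.027]
ee_rot: [-0.003, 0.041, 0.999, 0.002]
contact_force: [0.1, -0.5, -0.7]
width: 0.0066
gripper_force: 61.3
```

```bash
python3 -c "
from go import *
grab('wrist','w8')
a=np.radians(-94.7);go(498.8-41*np.cos(a),-299.4-41*np.sin(a),-7,-94.7)
"
```

```text
t 11.85 pos [ 501.1 -255.3   28.7] closeang 85.3 q6 -2.08 F [-0.2 -0.3 -1.5] w 6.8
  shift [-0.035 -0.08   0.891] turns(10deg) [np.float64(-0.0), np.float64(18.0)] q6 shifts [-0.    3.14]
```

View pics/w8.png

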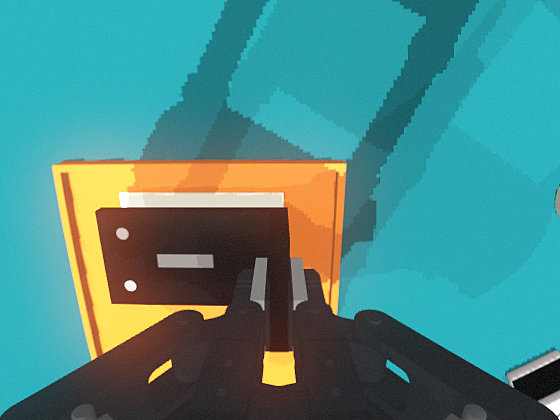

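The black bracket hovers along its patch (120–285). I lower and release.

Call:
play_rows --pt "-0.03 -0.08 0.5 0 0" --pt "-0.03 -0.08 0.85 0 0" --pt "-0.03 -0.08 0.89 0 0" --pt "-0.03 -0.08 0.89 0 0"

```text
clock: 12.35
position: [0.5032, -0.26, -0.0061]
ee_rot: [0.001, 0.041, 0.999, -0.0]
contact_force: [0.2, 0.1, -0.5]
width: 0.0068
gripper_force: 61.4
```

Call:
play_rows --pt "0 0 0 0 26" --pt "0 0 0 0 26" --pt "0 0 -0.5 0 26" --pt "0 0 -1.5 0 26" --pt "0 0 -2.7 0 26"

```text
clock: 12.98
position: [0.5022, -0.2596, 0.1018]
ee_rot: [-0.001, 0.041, 0.999, 0.0]
contact_force: [0.9, -0.7, 0.6]
width: 0.0259
gripper_force: 0.0
```

```bash
python3 -c "
from go import *
d=grab('wrist');P=pts(d);im=d['img'].astype(int)
m=(np.hypot(P[...,0]-.4988,P[...,1]+.2994)<.08)&(im.max(2)<110)
for lo,hi in((.037,.05),(.006,.015)):
    k=m&(P[...,2]>lo)&(P[...,2]<hi);print(k.sum(),cv2.minAreaRect((P[k][:,:2]*1000).astype(np.float32)),np.median(P[k][:,2]) if k.any() else '')
go(494,-64,70,0)
go(639,-69,100,23.6)
"
```

```text
784 ((500.34222412109375, -260.4004211425781), (7.538140296936035, 49.9976806640625), 85.38960266113281) 0.04354946077154437
5414 ((497.3129577636719, -301.22528076171875), (90.06719970703125, 50.1851806640625), 85.50568389892578) 0.0096419863739515
t 13.03 pos [ 506.2 -262.2  109. ] closeang 85.3 q6 -2.09 F [ 2.6 -0.7  3.1] w 26.1
  shift [0.724 4.919 0.94 ] turns(10deg) [np.float64(8.53), np.float64(-9.47)] q6 shifts [ 1.49 -1.65]
t 13.03 pos [ 506.2 -262.2  109. ] closeang 85.3 q6 -2.09 F [ 2.6 -0.7  3.1] w 26.1
  shift [-2.907  5.089  0.226] turns(10deg) [np.float64(6.17), np.float64(-11.83)] q6 shifts [ 1.08 -2.07]
```

Black foot centre is at (497.3, -301.2) against the patch (498.8, -299.4), which is good. Before the motor, I check the palm height over the tips, since its shaft stands 56 mm high.

```bash
python3 -c "
from go import *
d=grab('wrist');P=pts(d);p=manip.get_state()['position'];print(p)
dz=P-p
for c in(265,280,295): print(c,[(r,dz[r,c].round(3).tolist()) for r in range(360,420,8)])
go(639,-69,100,23.6)
"
```

```text
[ 0.50641661 -0.26236269  0.10697118]
265 [(360, [0.169, -0.028, -0.108]), (368, [0.179, -0.029, -0.107]), (376, [0.19, -0.03, -0.108]), (384, [-0.011, -0.002, 0.102]), (392, [-0.011, -0.002, 0.104]), (400, [-0.013, -0.001, 0.109]), (408, [-0.013, -0.001, 0.111]), (416, [-0.013, -0.001, 0.113])]
280 [(360, [0.17, -0.014, -0.108]), (368, [0.181, -0.014, -0.108]), (376, [0.184, -0.015, -0.1]), (384, [0.18, -0.014, -0.087]), (392, [-0.012, 0.002, 0.106]), (400, [-0.012, 0.002, 0.108]), (408, [-0.012, 0.002, 0.11]), (416, [-0.012, 0.002, 0.113])]
295 [(360, [0.168, 0.001, -0.104]), (368, [0.166, 0.001, -0.091]), (376, [0.166, 0.001, -0.081]), (384, [-0.011, 0.006, 0.103]), (392, [-0.012, 0.006, 0.106]), (400, [-0.012, 0.005, 0.108]), (408, [-0.011, 0.005, 0.11]), (416, [nan, nan, nan])]
t 13.07 pos [ 506.4 -262.4  107. ] closeang 85.3 q6 -2.09 F [ 0.2 -1.6  0.6] w 26.0
  shift [-2.902  5.092  0.174] turns(10deg) [np.float64(6.17), np.float64(-11.83)] q6 shifts [ 1.08 -2.07]
```

Call:
play_rows --pt "-2.9 5.08 0.2 6.17 62" --pt "-2.9 5.08 0.2 6.17 62" --pt "-2.9 5.08 0.2 6.17 62" --pt "-2.9 5.08 0.2 6.17 62" --pt "-2.9 5.08 0.2 6.17 62"

```text
clock: 13.7
position: [0.637, -0.0629, 0.0922]
ee_rot: [-0.0, 0.473, 0.881, 0.001]
contact_force: [-0.9, -0.6, 0.3]
width: 0.0618
gripper_force: 0.0
```

```bash
python3 -c "
from go import *
go(639,-69,40,23.6)
d=grab('wrist','w9')
P=pts(d);im=d['img'].astype(int)
m=(np.hypot(P[...,0]-.639,P[...,1]+.069)<.035)&(P[...,2]>.034)&(P[...,2]<.0395)
print(m.sum(),cv2.minAreaRect((P[m][:,:2]*1000).astype(np.float32)),np.median(P[m][:,2]))
"
```

```text
t 13.7 pos [637.  -62.9  92.2] closeang 33.5 q6 -0.79 F [-0.9 -0.6  0.3] w 61.8
  shift [-0.156 -0.044  1.306] turns(10deg) [np.float64(0.99), np.float64(-17.01)] q6 shifts [ 0.17 -2.97]
3058 ((636.5899658203125, -68.58965301513672), (42.222049713134766, 42.35527801513672), 23.396347045898438) 0.03766121908101845
```

View pics/w9.png

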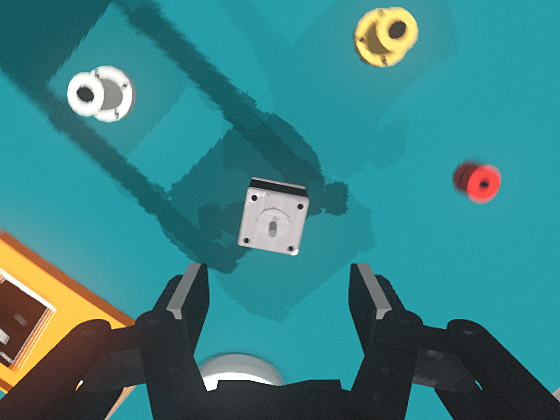

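The motor is centred at (637,-69), yaw 23.4°. The palm is 73 mm above the real tips, so the shaft clears.

Call:
play_rows --pt "-0.16 -0.06 0.4 0.99 62" --pt "-0.16 -0.06 1.0 0.99 62" --pt "-0.16 -0.06 1.4 0.99 62"

```text
clock: 14.12
position: [0.6357, -0.074, 0.0358]
ee_rot: [-0.001, 0.546, 0.838, -0.0]
contact_force: [0.9, 0.3, -1.3]
width: 0.062
gripper_force: 0.0
```

```bash
python3 -c "
from go import *
go(637.3,-68.8,-14,23.5)
"
```

```text
t 14.12 pos [635.7 -74.   35.8] closeang 23.8 q6 -0.64 F [ 0.9  0.3 -1.3] w 62.0
  shift [0.101 0.092 1.244] turns(10deg) [np.float64(0.03), np.float64(-17.97)] q6 shifts [ 0.   -3.14]
```

Call:
play_rows --pt "0.1 0.09 0.6 0 62" --pt "0.1 0.09 1.24 0 62" --pt "0.1 0.09 1.24 0 62" --pt "0.1 0.09 1.24 0 20" --pt "0.1 0.09 1.24 0 20" --newtons 60

```text
clock: 14.75
position: [0.6393, -0.0689, -0.0112]
ee_rot: [0.001, 0.547, 0.837, 0.0]
contact_force: [1.0, -1.2, 0.2]
width: 0.0407
gripper_force: 61.2
```

Call:
play_rows --pt "0 0 0 0 20" --pt "0 0 0 0 20" --pt "0 0 -0.4 0 20" --pt "0 0 -1.4 0 20" --pt "0 0 -2.6 0 20"

```text
clock: 15.38
position: [0.637, -0.068, 0.0917]
ee_rot: [-0.002, 0.547, 0.837, -0.001]
contact_force: [0.7, 0.5, -3.4]
width: 0.0407
gripper_force: 61.5
```

```bash
python3 -c "
from go import *
go(562.9,308.1,90,-12)
"
```

```text
t 15.38 pos [637.  -68.   91.7] closeang 23.7 q6 -0.63 F [ 0.7  0.5 -3.4] w 40.7
  shift [9.353 2.086 0.059] turns(10deg) [np.float64(3.57), np.float64(-14.43)] q6 shifts [ 0.62 -2.52]
```

Call:
play_rows --pt "9.35 2.09 0 3.57 20" --pt "9.35 2.09 0 3.57 20" --pt "9.35 2.09 0 3.57 20" --pt "9.35 2.09 0 3.57 20" --pt "9.35 2.09 0 3.57 20"

```text
clock: 16.0
position: [0.5784, 0.2339, 0.0919]
ee_rot: [-0.0, 0.777, 0.629, -0.0]
contact_force: [1.8, 0.0, -3.1]
width: 0.0407
gripper_force: 61.5
```

```bash
python3 -c "
from go import *
go(562.9,308.1,25,-12)
"
```

```text
t 16.0 pos [578.4 233.9  91.9] closeang -12.0 q6 0.48 F [ 1.8  0.  -3.1] w 40.7
  shift [ 1.734 -0.764  1.673] turns(10deg) [np.float64(-0.0), np.float64(18.0)] q6 shifts [-0.    3.14]
```

Call:
play_rows --pt "1.73 -0.76 0 0 20" --pt "1.73 -0.76 0 0 20" --pt "1.73 -0.76 0.8 0 20" --pt "1.73 -0.76 1.67 0 20" --pt "1.73 -0.76 1.67 0 20"

```text
clock: 16.62
position: [0.5611, 0.3042, 0.022]
ee_rot: [-0.001, 0.777, 0.629, -0.004]
contact_force: [-0.9, -0.0, -3.2]
width: 0.0403
gripper_force: 61.8
```

```bash
python3 -c "
from go import *
grab('wrist')
go(562.9,308.1,-8,-12)
"
```

```text
t 16.68 pos [563.1 305.   24. ] closeang -12.0 q6 0.6 F [ 0.1  0.1 -2.4] w 41.0
  shift [ 0.077 -0.018  0.799] turns(10deg) [np.float64(-0.0), np.float64(18.0)] q6 shifts [-0.    3.14]
```

Call:
play_rows --pt "0.05 0 0.4 0 20" --pt "0.05 0 0.75 0 20" --pt "0.05 0 0.81 0 20" --pt "0.05 0 0.81 0 20"

```text
clock: 17.18
position: [0.5646, 0.3079, -0.0072]
ee_rot: [0.0, 0.777, 0.629, 0.0]
contact_force: [-0.8, -0.4, 0.6]
width: 0.0405
gripper_force: 62.2
```

Call:
play_rows --pt "0 0 0 0 60" --pt "0 0 0 0 60" --pt "0 0 -0.5 0 60" --pt "0 0 -1.5 0 60" --pt "0 0 -2.7 0 60"

```text
clock: 17.8
position: [0.5639, 0.3077, 0.1007]
ee_rot: [-0.0, 0.777, 0.629, -0.001]
contact_force: [-0.1, -0.3, 0.7]
width: 0.0604
gripper_force: 0.0
```

```bash
python3 -c "
from go import *
d=grab('wrist')
P=pts(d)
m=(np.hypot(P[...,0]-.563,P[...,1]-.308)<.035)&(P[...,2]>.037)&(P[...,2]<.0435)
print(m.sum(),cv2.minAreaRect((P[m][:,:2]*1000).astype(np.float32)),np.median(P[m][:,2]))
go(630.5,73.6,90,-4)
"
```

```text
3040 ((564.8672485351562, 309.507080078125), (41.96628189086914, 42.0368537902832), 78.06346130371094) 0.04170610549159995
t 17.85 pos [568.3 309.7 108.7] closeang -12.0 q6 0.6 F [2.8 0.9 4. ] w 60.2
  shift [-5.455  2.741  0.458] turns(10deg) [np.float64(-0.8), np.float64(17.2)] q6 shifts [-0.14  3.  ]
```

The motor stands square on its patch. Now the brass nut.

Call:
play_rows --pt "-5.45 2.74 0.4 -0.8 45" --pt "-5.45 2.74 0.4 -0.8 45" --pt "-5.45 2.74 0.4 -0.8 45" --pt "-5.45 2.74 0.4 -0.8 45" --pt "-5.45 2.74 0.4 -0.8 45"

```text
clock: 18.48
position: [0.6276, 0.0677, 0.0841]
ee_rot: [0.001, 0.733, 0.68, -0.0]
contact_force: [-0.8, 0.5, 0.8]
width: 0.0448
gripper_force: 0.0
```

```bash
python3 -c "
from go import *
d=grab('wrist')
P=pts(d)
m=(np.hypot(P[...,0]-.6303,P[...,1]-.0735)<.03)&(P[...,2]>.035)&(P[...,2]<.040)
print(m.sum(),cv2.minAreaRect((P[m][:,:2]*1000).astype(np.float32)),np.median(P[m][:,2]))
go(629,73.6,20,-4)
"
```

```text
1047 ((629.0455322265625, 73.48657989501953), (23.514163970947266, 23.402292251586914), 24.791168212890625) 0.03776645684368571
t 18.52 pos [626.8  70.1  84.2] closeang -4.2 q6 0.07 F [-0.2  0.3 -0.3] w 45.2
  shift [0.09  0.047 1.605] turns(10deg) [np.float64(-0.02), np.float64(17.98)] q6 shifts [-0.    3.14]
```

Call:
play_rows --pt "0.09 0.05 1.2 0 45" --pt "0.09 0.05 2.1 0 45" --pt "0.09 0.05 2.43 0 45" --pt "0.09 0.05 2.43 0 45" --pt "0.09 0.05 2.43 0 10" --newtons 50

```text
clock: 19.15
position: [0.6301, 0.076, -0.0112]
ee_rot: [0.001, 0.731, 0.682, 0.001]
contact_force: [0.1, -0.1, 0.2]
width: 0.0277
gripper_force: 0.0
```

Call:
play_rows --pt "0 0 0 0 10" --pt "0 0 0 0 10" --pt "0 0 -0.4 0 10" --pt "0 0 -1.4 0 10" --pt "0 0 -2.8 0 10"

```text
clock: 19.77
position: [0.627, 0.0751, 0.0993]
ee_rot: [-0.001, 0.731, 0.682, -0.002]
contact_force: [0.3, -0.4, -0.5]
width: 0.0224
gripper_force: 49.1
```

```bash
python3 -c "
from go import *
go(584.3,-306.5,90,-4.7)
"
```

```text
t 19.77 pos [627.   75.1  99.3] closeang -4.0 q6 0.08 F [ 0.3 -0.4 -0.5] w 22.4
  shift [-9.592 -0.4    0.241] turns(10deg) [np.float64(0.07), np.float64(-17.93)] q6 shifts [ 0.01 -3.13]
```

Call:
play_rows --pt "-9.59 -0.4 0 0.07 10" --pt "-9.59 -0.4 0 0.07 10" --pt "-9.59 -0.4 0 0.07 10" --pt "-9.59 -0.4 0 0.07 10" --pt "-9.59 -0.4 0 0.07 10"

```text
clock: 20.4
position: [0.5933, -0.2372, 0.1001]
ee_rot: [0.0, 0.735, 0.678, 0.0]
contact_force: [0.9, 0.2, -0.5]
width: 0.0223
gripper_force: 49.2
```

```bash
python3 -c "
from go import *
go(584.3,-306.5,25,-4.7)
"
```

```text
t 20.4 pos [ 593.3 -237.2  100.1] closeang -4.7 q6 -0.41 F [ 0.9  0.2 -0.5] w 22.3
  shift [-1.746 -0.083  1.877] turns(10deg) [np.float64(0.0), np.float64(-18.0)] q6 shifts [ 0.   -3.14]
```

Call:
play_rows --pt "-1.74 -0.08 0 0 10" --pt "-1.74 -0.08 0 0 10" --pt "-1.74 -0.08 0.9 0 10" --pt "-1.74 -0.08 1.87 0 10" --pt "-1.74 -0.08 1.87 0 10"

```text
clock: 21.02
position: [0.5823, -0.3017, 0.0217]
ee_rot: [-0.004, 0.735, 0.678, -0.001]
contact_force: [0.4, 0.3, -1.3]
width: 0.0221
gripper_force: 49.1
```

```bash
python3 -c "
from go import *
grab('wrist','w10')
go(584.3,-306.5,-7,-4.7)
"
```

```text
t 21.07 pos [ 584.3 -302.9   23.8] closeang -4.7 q6 -0.5 F [ 0.9 -0.1 -1. ] w 22.2
  shift [-0.09   0.011  0.771] turns(10deg) [np.float64(0.0), np.float64(-18.0)] q6 shifts [ 0.   -3.14]
```

View pics/w10.png

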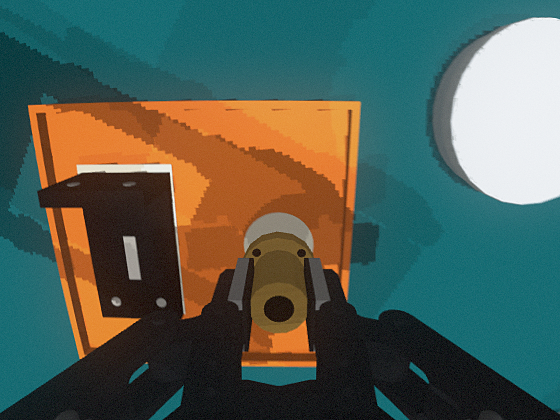

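The brass nut hovers upright over its disc (278,240), and the black bracket lies on its patch. Lowering.

Call:
play_rows --pt "-0.06 0.01 0.4 0 10" --pt "-0.06 0.01 0.75 0 10" --pt "-0.06 0.01 0.79 0 10" --pt "-0.06 0.01 0.79 0 10"

```text
clock: 21.58
position: [0.5858, -0.3069, -0.0069]
ee_rot: [0.001, 0.735, 0.678, 0.0]
contact_force: [-0.3, -0.8, -0.3]
width: 0.0225
gripper_force: 49.4
```

Call:
play_rows --pt "0 0 0 0 42" --pt "0 0 0 0 42" --pt "0 0 -0.5 0 42" --pt "0 0 -1.5 0 42" --pt "0 0 -2.7 0 42"

```text
clock: 22.2
position: [0.5845, -0.3062, 0.1008]
ee_rot: [-0.001, 0.735, 0.678, -0.0]
contact_force: [0.7, -0.0, 0.9]
width: 0.042
gripper_force: 0.0
```

```bash
python3 -c "
from go import *
d=grab('wrist')
P=pts(d)
m=(np.hypot(P[...,0]-.5843,P[...,1]+.3065)<.03)&(P[...,2]>.039)&(P[...,2]<.045)
print(m.sum(),cv2.minAreaRect((P[m][:,:2]*1000).astype(np.float32)),np.median(P[m][:,2]))
go(494,-64,85,-12)
"
```

```text
910 ((585.4859619140625, -309.3278503417969), (23.273521423339844, 22.74159812927246), 84.58242797851562) 0.04181394426293583
t 22.25 pos [ 588.5 -308.7  109. ] closeang -4.7 q6 -0.51 F [ 0.9 -2.1  4.9] w 41.9
  shift [ 5.908 -2.86   0.539] turns(10deg) [np.float64(0.73), np.float64(-17.27)] q6 shifts [ 0.13 -3.01]
```

The brass nut is placed within about 3 mm. Now the white nut.

Call:
play_rows --pt "5.9 -2.85 0.4 0.73 45" --pt "5.9 -2.85 0.4 0.73 45" --pt "5.9 -2.85 0.4 0.73 45" --pt "5.9 -2.85 0.4 0.73 45" --pt "5.9 -2.85 0.4 0.73 45"

```text
clock: 22.88
position: [0.488, -0.0588, 0.0844]
ee_rot: [-0.001, 0.776, 0.631, -0.001]
contact_force: [0.1, 0.3, 0.5]
width: 0.0452
gripper_force: 0.0
```

```bash
python3 -c "
from go import *
d=grab('wrist')
P=pts(d)
m=(np.hypot(P[...,0]-.494,P[...,1]+.064)<.03)&(P[...,2]>.035)&(P[...,2]<.040)
print(m.sum(),cv2.minAreaRect((P[m][:,:2]*1000).astype(np.float32)),np.median(P[m][:,2]))
go(493,-64,-13,-12)
"
```

```text
1002 ((492.1139831542969, -63.96569061279297), (23.834651947021484, 22.946359634399414), 78.10836029052734) 0.03777992759190395
t 22.93 pos [488.8 -59.1  84.7] closeang -11.8 q6 -0.06 F [ 0.1  1.2 -0.1] w 44.8
  shift [-0.1    0.131  2.441] turns(10deg) [np.float64(0.02), np.float64(-17.98)] q6 shifts [ 0.   -3.14]
```

Call:
play_rows --pt "-0.1 0.11 1.2 0 45" --pt "-0.1 0.11 2.1 0 45" --pt "-0.1 0.11 2.43 0 45" --pt "-0.1 0.11 2.43 0 45" --pt "-0.1 0.11 2.43 0 10" --newtons 40

```text
clock: 23.55
position: [0.4959, -0.0677, -0.0113]
ee_rot: [0.001, 0.777, 0.629, 0.001]
contact_force: [0.5, 0.5, 0.2]
width: 0.0282
gripper_force: 0.2
```

Call:
play_rows --pt "0 0 0 0 10" --pt "0 0 0 0 10" --pt "0 0 -0.4 0 10" --pt "0 0 -1.4 0 10" --pt "0 0 -2.8 0 10"

```text
clock: 24.18
position: [0.4929, -0.0665, 0.0997]
ee_rot: [-0.002, 0.777, 0.629, -0.001]
contact_force: [0.9, -0.8, 0.1]
width: 0.0223
gripper_force: 39.3
```

```bash
python3 -c "
from go import *
go(547.2,236,90,-12)
"
```

```text
t 24.18 pos [492.9 -66.5  99.7] closeang -12.0 q6 -0.07 F [ 0.9 -0.8  0.1] w 22.3
  shift [ 7.679 -0.241  0.246] turns(10deg) [np.float64(0.0), np.float64(-18.0)] q6 shifts [ 0.   -3.14]
```

Call:
play_rows --pt "7.63 -0.23 0 0 10" --pt "7.63 -0.23 0 0 10" --pt "7.63 -0.23 0 0 10" --pt "7.63 -0.23 0 0 10" --pt "7.63 -0.23 0 0 10"

```text
clock: 24.8
position: [0.5487, 0.2358, 0.0998]
ee_rot: [0.0, 0.777, 0.63, 0.0]
contact_force: [0.8, -0.5, -0.5]
width: 0.0229
gripper_force: 39.3
```

Call:
play_rows --pt "0 0 0 0 10"

```text
clock: 24.92
position: [0.549, 0.2375, 0.0995]
ee_rot: [-0.0, 0.775, 0.631, 0.001]
contact_force: [0.1, -1.0, -0.8]
width: 0.023
gripper_force: 39.3
```

```bash
python3 -c "
from go import *
go(547.2,234,25,-12)
"
```

```text
t 24.93 pos [549.  237.5  99.5] closeang -11.7 q6 0.49 F [ 0.1 -1.  -0.8] w 23.0
  shift [-0.097 -0.028  1.862] turns(10deg) [np.float64(0.03), np.float64(-17.97)] q6 shifts [ 0.01 -3.14]
```

Call:
play_rows --pt "-0.1 -0.03 0.9 0 10" --pt "-0.1 -0.03 1.8 0 10" --pt "-0.1 -0.03 1.87 0 10" --pt "-0.1 -0.03 1.87 0 10"

```text
clock: 25.42
position: [0.5473, 0.2293, 0.0256]
ee_rot: [0.0, 0.777, 0.629, 0.0]
contact_force: [-0.8, -0.6, -0.4]
width: 0.0226
gripper_force: 39.3
```

```bash
python3 -c "
from go import *
grab('wrist','w11')
go(547.2,234,-7.5,-12)
"
```

```text
t 25.48 pos [548.  229.6  26.2] closeang -12.0 q6 0.49 F [ 0.4 -0.1 -0.2] w 22.5
  shift [ 0.103 -0.044  0.842] turns(10deg) [np.float64(-0.0), np.float64(18.0)] q6 shifts [-0.    3.14]
```

View pics/w11.png

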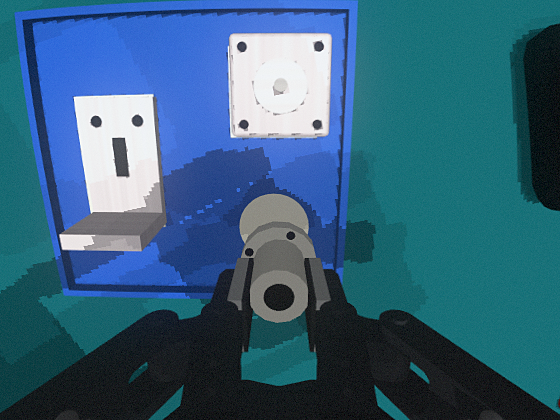

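The white nut hovers over its disc (275,225). The silver bracket and motor stand on their patches. Lowering.

Call:
play_rows --pt "0.1 -0.03 0.4 0 10" --pt "0.1 -0.03 0.8 0 10" --pt "0.1 -0.03 0.84 0 10" --pt "0.1 -0.03 0.84 0 10"

```text
clock: 25.98
position: [0.5469, 0.2341, -0.0089]
ee_rot: [0.0, 0.777, 0.63, 0.0]
contact_force: [-0.9, 0.6, 4.8]
width: 0.0227
gripper_force: 42.2
```

Call:
play_rows --pt "0 0 0 0 38" --pt "0 0 0 0 38" --pt "0 0 -0.5 0 38" --pt "0 0 -1.5 0 38" --pt "0 0 -2.7 0 38"

```text
clock: 26.6
position: [0.5454, 0.2336, 0.0989]
ee_rot: [-0.001, 0.777, 0.629, -0.001]
contact_force: [1.0, 0.0, -0.2]
width: 0.0382
gripper_force: 0.0
```

```bash
python3 - <<'E'
from go import *
d=grab('wrist');P=pts(d);im=d['img']
m=(np.hypot(P[...,0]-.5472,P[...,1]-.236)<.03)&(P[...,2]>.039)&(P[...,2]<.045)
print('white',m.sum(),cv2.minAreaRect((P[m][:,:2]*1000).astype(np.float32)),np.median(P[m][:,2]))
br=im.min(2)>60
k=(np.hypot(P[...,0]-.4717,P[...,1]-.2896)<.055)&(P[...,2]>.007)&(P[...,2]<.013)
print('silver foot',k.sum(),cv2.minAreaRect((P[k][:,:2]*1000).astype(np.float32)),np.median(P[k][:,2]))
go(300,0,200,-12)
E
```

```text
white 949 ((547.4205322265625, 237.18650817871094), (23.536582946777344, 23.548547744750977), 55.27254104614258) 0.04178931313164028
silver foot 5332 ((459.5378112792969, 292.0429382324219), (70.7035140991211, 69.4616928100586), 77.3439712524414) 0.009742673508684047
t 26.65 pos [550.  235.1 106.4] closeang -12.0 q6 0.5 F [2.5 0.7 3.8] w 38.0
  shift [-7.036 -4.874 -2.418] turns(10deg) [np.float64(0.0), np.float64(-18.0)] q6 shifts [ 0.   -3.14]
```

Call:
play_rows --pt "0 0 -1.2 0 38" --pt "-3 -3 -2 0 38" --pt "-7 -4 -2.4 0 38" --pt "-7 -4 -2.4 0 38" --pt "-7 -4 -2.4 0 38"

```text
clock: 27.28
position: [0.3786, 0.0534, 0.1843]
ee_rot: [0.0, 0.777, 0.63, -0.0]
contact_force: [0.7, -1.3, 0.5]
width: 0.038
gripper_force: 0.0
```

Call:
play_rows --pt "-2 -2 0 0 38" --pt "-2 -2 0 0 38" --pt "-2 -2 0 0 38" --pt "-2 -2 0 0 38"

```text
clock: 27.78
position: [0.2861, -0.0071, 0.1846]
ee_rot: [0.001, 0.777, 0.629, 0.001]
contact_force: [-1.0, 0.1, -0.5]
width: 0.0378
gripper_force: 0.0
```

```bash
python3 - <<'E'
from go import *
d=grab('top','t9');P=pts(d);im=d['img'].astype(int)
def f(n,c,r,lo,hi,cond):
    m=(np.hypot(P[...,0]-c[0]/1e3,P[...,1]-c[1]/1e3)<r)&(P[...,2]>lo)&(P[...,2]<hi)&cond
    q=(P[m][:,:2]*1000).astype(np.float32);print(n,m.sum(),np.round(np.array(cv2.minAreaRect(q)[0]),1),np.round(cv2.minAreaRect(q)[1:2],1),round(cv2.minAreaRect(q)[2],1),np.median(P[m][:,2]).round(4))
wh=im.min(2)>120; bk=im.max(2)<90; al=bk|True
f('silver',(471.7,289.6),.055,.009,.06,wh); f('silver web',(465.3,259.3),.035,.035,.06,al)
f('black',(498.8,-299.4),.065,.009,.06,bk); f('black web',(502,-258.5),.035,.035,.06,al)
f('motor',(562.9,308.1),.04,.035,.046,wh); f('white',(547.2,236),.03,.035,.06,al); f('brass',(584.3,-306.5),.03,.035,.06,al)
f('red',(749.6,36.4),.03,.015,.04,al)
print(manip.get_state()['clock'])
E
```

```text
silver 613 [471.6 288.3] [[71.9 47.2]] 77.7 0.0126
silver web 121 [468.6 258.1] [[ 8.5 39.8]] 77.4 0.0453
black 864 [ 499.5 -299.8] [[88.7 45.1]] 85.3 0.0126
black web 147 [ 503.2 -259.8] [[ 9.7 49.3]] 82.8 0.0455
motor 340 [566.3 308.4] [[41.7 41.6]] 77.8 0.044
white 128 [549. 237.] [[22.3 22.8]] 0.5 0.0443
brass 133 [ 587.7 -309.2] [[22.5 23.4]] 42.9 0.044
red 122 [750.3  37.8] [[24.7 23.3]] 0.3 0.0245
27.825
```

View pics/t9.png

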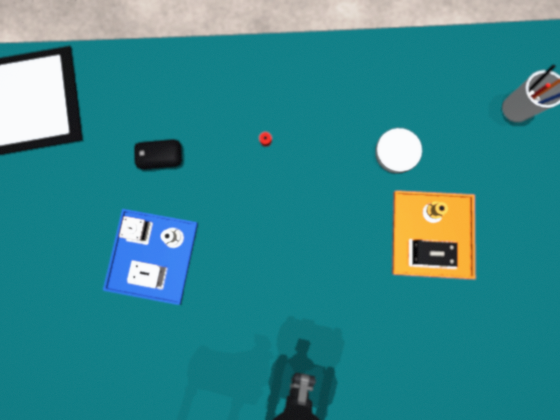

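The final view shows all five parts upright on their patches, within about 4 mm. The arm is clear, and the coupling, mouse and dish have not moved.

```bash
python3 -c "
from rig import manip
print(manip.sign_off())"
```

```text
the job is handed in; nothing more can be done
None
```

Both kits are made up and handed in: by the last top-camera measurement all five parts stand within about 5 mm of their patch centres, the black bracket stayed put when the silver one was lifted off, and the coupling, mouse and dish are where they were (the first silver grasp missed because the real fingertips sit about 29 mm above the reported TCP, which I corrected for).

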